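Test the safety edge of the cutlery feeder

ROBOT

A 7-joint arm with a two-finger parallel gripper is mounted at the origin on the work surface. World frame = base frame: x ahead of the robot, y to its left, z up, the work surface at z = 0. Lengths are in mm, angles in rad, forces in N, time in s.
With the tool pointing down it reaches from about 400 to 875 mm from the base axis. Payload 19.3 kg.
Tool frame: the origin (TCP) lies at the very end of the fingers, on their centre line; the grasp point (between the pads) lies 19 mm behind it (grip_point_offset is the z of the grasp point in the tool frame, in mm); z points along the fingers, x is the direction in which the jaws open and shut, and the axes are right-handed (so a half turn about z gives the same grasp; the last joint's range is limited). The gripper opens to 85 mm and grips with 20 to 120 N. Pads are 22 mm wide; open, the fingers measure 114 mm over their backs; the gripper's body (76 mm by 85 mm) begins 54 mm behind the grasp point. The pads swing forward as they close: fully open they stand 13 mm farther back than shut.
Start: joints at [-1.191, 0.521, -0.036, 1.599, 0.021, 1.021, -0.113], TCP at [271.757, 562.817, 231.291] pointing down, gripper open.
Joint ranges: [-2.91, 2.91], [-0.3, 2.13], [-1.5, 1.42], [0.17, 2.43], [-1.26, 4.41], [0.16, 1.93], [-2.52, 2.52]. Speed limits (rad/s): [1.89, 1.89, 2.39, 2.39, 3.01, 3.01, 3.01].

INTERFACE

Orientations are given as a 3x3 rotation matrix whose columns are the frame's x, y, z axes.
In Python, from workcell import movep, movel, goto_joints, open_gripper, clamp, wait, inverse_kinematics, read_state, camera, PlanningError, finish_job, grip_point_offset gives the robot as it stands. Calls block until the motion is done:
- movep(position, orientation): joint-space move of the TCP to a pose.
- movel(position, frame=None, max_speed=150, guard=None): straight line of the TCP; frame=None keeps the orientation; max_speed is the mean speed in mm/s. With guard (N) it stops when the force on the tool has changed by that much, and returns True; else False.
- goto_joints(angles): joint-space move.
- open_gripper() and clamp(): open the fingers fully, or close them until they stop; the grip force is fixed at half the most.
- wait(seconds).
- inverse_kinematics(position, orientation): joint angles nearest the present ones, or None.
- read_state(): the state.
- camera(name): name is "side" or "top"; returns a dict with "image" (480x640x3 uint8, blue, green, red), "range_z" (480x640 float32, mm along the optical axis (not along the pixel's ray), 0 where there is no reading), "fx", "fy", "cx", "cy" (pixels), "cam_to_world" (4x4, takes a point from camera to world coordinates). Camera axes: x right, y up, looking along -z (the intrinsics and any distortion apply to the point x, -y, -z); pixel columns grow to the right and rows downward; lengths in mm; the calibration is good to about 2 mm. A picture is of the moment at which its call begins.
A pose or a line that the arm cannot do raises PlanningError and nothing moves.
- finish_job(): hands the job in, once; it reports no verdict.
The state is a dict: "time": time; "qpos": joint angles; "qvel": joint speeds; "joint_efforts": joint torques, N m; "eef_pos": TCP position; "tool_rot": TCP orientation; "ft_force": force on the tool from outside, world axes, zero at the start; "torque": the same for the moment, N m; "finger_gap": finger opening in mm.
Only numpy, scipy, OpenCV 4.12 (cv2) and the standard library are available. Lean on these libraries where they do the work, as an engineer would, in place of code of your own. Each camera call takes 0.05 s, during which the arm holds its last target. There are 200 camera calls.

TASK

Test the cutlery feeder's L-shaped rubber safety edge: run the fingertips along its top from the free end of the long leg, round the corner to the free end of the short leg, keeping it lightly pressed down all the way, over every rivet and between them, and never down to its stop. Then let the edge come up, press the small flat reset button in, and let go of it. Do not press the mushroom stop button, and leave the crockery, spoons and other things where they are.

Things in the scene. Friction and masses are not known exactly. Their poses are not given: they have to be found in the camera images.
- rivet0 (a point): first of five flat steel rivet heads (12 mm wide), 70 mm apart along the middle of the black rubber safety edge, at the free end of the long leg (where the trace starts); point on the edge's top face, 100 mm above the table at rest; it sinks with the edge. Passed when, seen from above, the point midway between the fingertips is within 15 mm of it with the edge pressed (close the fingers, point them down).
- rivet1 (a point): second of five flat steel rivet heads (12 mm wide), 70 mm apart along the middle of the black rubber safety edge, on the long leg; point on the edge's top face, 100 mm above the table at rest; it sinks with the edge.
- rivet2 (a point): third of five flat steel rivet heads (12 mm wide), 70 mm apart along the middle of the black rubber safety edge, on the long leg; point on the edge's top face, 100 mm above the table at rest; it sinks with the edge.
- rivet3 (a point): fourth of five flat steel rivet heads (12 mm wide), 70 mm apart along the middle of the black rubber safety edge, at the corner of the L; point on the edge's top face, 100 mm above the table at rest; it sinks with the edge.
- rivet4 (a point): last of five flat steel rivet heads (12 mm wide), 70 mm apart along the middle of the black rubber safety edge, at the free end of the short leg (where the trace ends); point on the edge's top face, 100 mm above the table at rest; it sinks with the edge.
- edge (a joint): how far the safety edge is pressed down, m: 0 at rest, 0.016 at its stop. A rigid black L, 20 mm wide (legs 235 and 100 mm), that sinks straight down as a whole wherever pressed and springs back: 1.5 N starts it, 4.5 N holds it 8 mm down, 8 N reaches the stop. Lightly pressed means 2 to 13 mm down; beyond 14 mm is too hard.
- feeder: steel cutlery feeder fixed to the table, 200 x 280 mm, 72 mm high (100 with the edge); origin: centre of underside. In its frame the edge's long leg runs along y at x = -70 mm (the robot's side), from +y to -y, the short leg from that corner to +x at y = -105 mm. Inside the L is a sunk tray, floor 28 mm up, with a teaspoon and a small cup; nothing on the feeder is higher than the edge.
- flat_top (a point): centre of the top of the reset button: the small flat black disc (28 mm across), on a grey 75 x 75 x 40 mm box fixed to the table; 55 mm above the table at rest. It is pressed straight down.
- flat_button (a joint): how far the flat reset button is down, m: 0 at rest, 0.006 fully in (about 5 N); it springs back. More than 4 mm counts as pressed.
- mushroom_top (a point): centre of the top of the stop button, to be left alone: the wide black mushroom head (48 mm across) on an equal grey box fixed to the table; 68 mm above the table. The two boxes may stand either way round.
- mushroom_button (a joint): how far the mushroom stop button is down, m: 0 at rest, 0.006 fully in.
- spoon_a: loose steel teaspoon, 130 mm, lying in the feeder's sunk tray; a bystander, to be left where it is. Origin at its middle on the underside.
- cup: loose small steel cup, 56 mm across and 55 mm high, standing in the feeder's sunk tray (its rim 83 mm above the table); a bystander, to be left where it is. Origin at the centre of its underside.
- mug: loose white mug, 76 mm across, 85 mm high; a bystander, to be left where it is. Origin at the centre of its underside.
- bowl: loose white bowl, 120 mm across, 50 mm high; a bystander, to be left where it is. Origin at the centre of its underside.
- ladle: loose steel serving spoon, 240 mm long, lying on the table; a bystander, to be left where it is. Origin at its middle on the underside.
- sprayer: loose white plastic bottle, 64 mm across, 150 mm high; a bystander, to be left where it is. Origin at the centre of its underside.
- plate: loose white plate, 180 mm across, 20 mm high; a bystander, to be left where it is. Origin at the centre of its underside.

How it is judged (in metres and radians):
On the way, in this order (a step that is already met when the one before it is completed fails the run):
1. the fingertips press the edge lightly (2 to 13 mm down) at the first rivet (within 16 mm) (horizontal distance between the grasp point and rivet0 below 0.016 m and value of joint edge between 0.002 and 0.013 m and contact force between the fingers and feeder above 0.3 N), for 0.1 s.
2. the edge is still lightly pressed as the fingertips pass half-way from the first to the second rivet (horizontal distance between the grasp point and rivet0 below 0.042 m and horizontal distance between the grasp point and rivet1 below 0.042 m and value of joint edge between 0.002 and 0.013 m and contact force between the fingers and feeder above 0.3 N), for 0.04 s.
3. the fingertips press the edge lightly (2 to 13 mm down) at the second rivet (within 16 mm) (horizontal distance between the grasp point and rivet1 below 0.016 m and value of joint edge between 0.002 and 0.013 m and contact force between the fingers and feeder above 0.3 N), for 0.1 s.
4. the edge is still lightly pressed as the fingertips pass half-way from the second to the third rivet (horizontal distance between the grasp point and rivet1 below 0.042 m and horizontal distance between the grasp point and rivet2 below 0.042 m and value of joint edge between 0.002 and 0.013 m and contact force between the fingers and feeder above 0.3 N), for 0.04 s.
5. the fingertips press the edge lightly (2 to 13 mm down) at the third rivet (within 16 mm) (horizontal distance between the grasp point and rivet2 below 0.016 m and value of joint edge between 0.002 and 0.013 m and contact force between the fingers and feeder above 0.3 N), for 0.1 s.
6. the edge is still lightly pressed as the fingertips pass half-way from the third to the fourth rivet (horizontal distance between the grasp point and rivet2 below 0.042 m and horizontal distance between the grasp point and rivet3 below 0.042 m and value of joint edge between 0.002 and 0.013 m and contact force between the fingers and feeder above 0.3 N), for 0.04 s.
7. the fingertips press the edge lightly (2 to 13 mm down) at the fourth rivet (within 16 mm) (horizontal distance between the grasp point and rivet3 below 0.016 m and value of joint edge between 0.002 and 0.013 m and contact force between the fingers and feeder above 0.3 N), for 0.1 s.
8. the edge is still lightly pressed as the fingertips pass half-way from the fourth to the last rivet (horizontal distance between the grasp point and rivet3 below 0.042 m and horizontal distance between the grasp point and rivet4 below 0.042 m and value of joint edge between 0.002 and 0.013 m and contact force between the fingers and feeder above 0.3 N), for 0.04 s.
9. the fingertips press the edge lightly (2 to 13 mm down) at the last rivet (within 16 mm) (horizontal distance between the grasp point and rivet4 below 0.016 m and value of joint edge between 0.002 and 0.013 m and contact force between the fingers and feeder above 0.3 N), for 0.1 s.
10. with the edge let go, the flat reset button is pressed in by the fingers (value of joint edge below 0.0015 m and value of joint flat_button above 0.004 m and horizontal distance between the grasp point and flat_top below 0.03 m), for 0.1 s.
At the end, for the whole second after the job is handed in: edge and both buttons are back up (within 1.5 mm of rest) and every loose thing is at rest within 30 mm of where it stood (value of joint each of edge, flat_button, mushroom_button below 0.0015 m and distance of each of spoon_a, cup, mug, bowl, ladle, sprayer, plate from where it was at the start of the episode below 0.03 m and linear speed of each of spoon_a, cup, mug, bowl, ladle, sprayer, plate below 0.02 m/s); the robot touches nothing.
It fails at once if the safety edge is pressed more than 14 mm down, almost to its stop (value of joint edge above 0.014 m).
It fails at once if the mushroom stop button is pressed (more than 2 mm) (value of joint mushroom_button above 0.002 m).
It fails at once if a bystander is lifted, carried or pushed more than 30 mm (distance of any of spoon_a, cup, mug, bowl, ladle, sprayer, plate from where it was at the start of the episode above 0.03 m).
It also fails if it takes over 54 s, if anything falls off the work surface, if the arm or the gripper's body presses on something with over 40 N, if the wrist force passes 120 N, or if a joint passes its speed limit or range.

## Working session

There is one attempt and no reset: what is moved stays moved. The work goes in short steps, each a Python script; the robot and the scene stay as the last script left them, time stands still between calls to the robot, and variables do not carry over. Pictures are saved under pics/ and viewed, about 8 in all and at most 12, crops included, and the job is handed in when it is done.

```bash
mkdir -p pics; ls; cat > h.py <<'E'
import numpy as np, cv2
from workcell import *
def unproj(c,u,v,z=None):
    """world point of pixel; z: intersect with world plane, else use depth"""
    M=np.array(c["cam_to_world"]); d=np.array([(u-c["cx"])/c["fx"],-(v-c["cy"])/c["fy"],-1.])
    if z is None: s=np.median(c["range_z"][int(v)-1:int(v)+2,int(u)-1:int(u)+2])
    else: s=(z-M[2,3])/(M[:3,:3]@d)[2]
    return M[:3,:3]@(d*s)+M[:3,3]
E
python3 - <<'E'
from h import *
import pickle
s=read_state(); print(s["time"],s["eef_pos"],s["ft_force"],s["finger_gap"],grip_point_offset,s["tool_rot"])
for n in("top","side"):
    c=camera(n); pickle.dump(c,open(n+".pkl","wb")); cv2.imwrite(f"pics/{n}.png",c["image"]); print([k for k in c],c["fx"],c["cam_to_world"])
E
```

```text
pics
0.0 [271.6137135  562.52630771 230.72847221] [-0.77653947  0.14458795  0.44573712] 85.14804297180883 -18.700000000000003 [[ 4.34737752e-01  9.00557004e-01 -4.12979323e-04]
 [ 9.00556375e-01 -4.34737938e-01 -1.06780038e-03]
 [-1.14115289e-03  9.23019739e-05 -9.99999345e-01]]
['image', 'range_z', 'fx', 'fy', 'cx', 'cy', 'cam_to_world'] 447.7189866868217 [[ 6.82074621e-03  9.98680768e-01 -5.08940135e-02  4.40950159e+02]
 [-9.99364869e-01  5.02757576e-03 -3.52786272e-02 -2.86849037e+01]
 [-3.49762130e-02  5.11023157e-02  9.98080767e-01  1.10899658e+03]
 [ 0.00000000e+00  0.00000000e+00  0.00000000e+00  1.00000000e+00]]
['image', 'range_z', 'fx', 'fy', 'cx', 'cy', 'cam_to_world'] 615.9843467321679 [[ 8.38509994e-01  3.48720178e-01 -4.18682728e-01 -1.21239558e+02]
 [-5.44855989e-01  5.28512295e-01 -6.51004382e-01 -9.38078893e+02]
 [-5.73939433e-03  7.73995473e-01  6.33165119e-01  9.95069495e+02]
 [ 0.00000000e+00  0.00000000e+00  0.00000000e+00  1.00000000e+00]]
```

View pics/top.png

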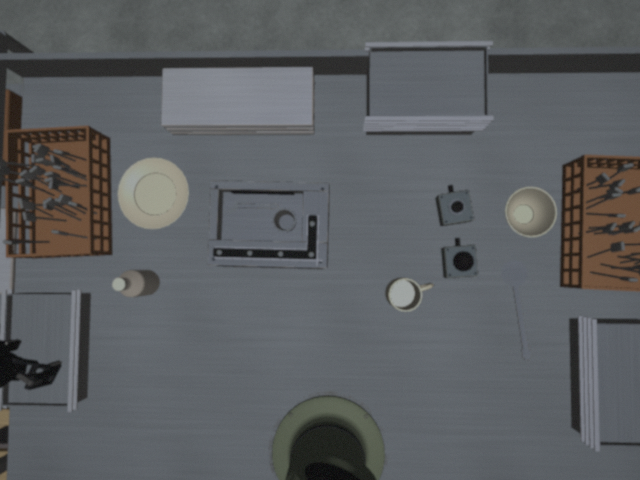

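View pics/side.png

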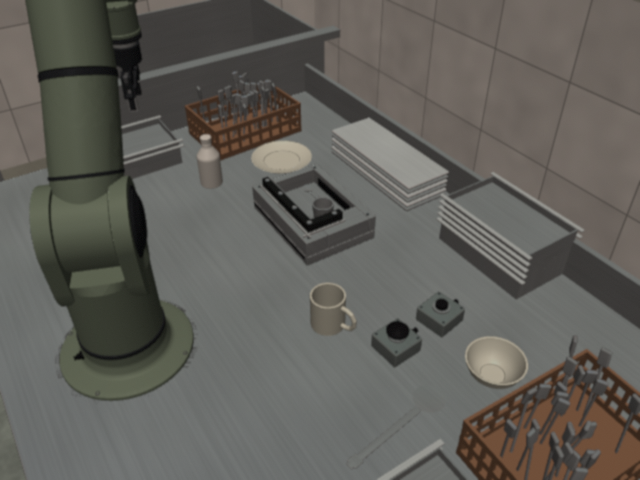

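The top view shows the L with rivets near (219,252) to (312,254) and (313,223). The flat button is near (457,206) and the mushroom near (462,261). I'll enlarge these areas to read them more closely.

```bash
python3 - <<'E'
import cv2,pickle,numpy as np
im=pickle.load(open("top.pkl","rb"))["image"]
a=cv2.convertScaleAbs(cv2.resize(im[205:275,205:335],None,fx=6,fy=6,interpolation=3),alpha=1.6)[:, :780]
b=cv2.convertScaleAbs(cv2.resize(im[180:285,430:490],None,fx=6,fy=6,interpolation=3),alpha=1.6)
cv2.imwrite("pics/a.png",a); 
# sub-pixel readings
g=cv2.cvtColor(im,6)
for u,v in [(219,252),(250,254),(281,254),(312,254),(313,223)]:
    p=g[v-4:v+5,u-4:u+5].astype(float); w=np.clip(p-45,0,None); print(p.astype(int)[4], p.max())
cv2.imwrite("pics/b.png",cv2.resize(b,None,fx=.9,fy=.9))
E
```

```text
[ 36  62  85  99 102  96  79  51  31] 102.0
[37 63 84 94 92 76 49 30 30] 113.0
[ 54  78  98 103  98  82  51  29  27] 103.0
[ 62  88 100 103  98  81  53  52  92] 103.0
[ 65  86  99 100  96  78  51  56  95] 101.0
```

View pics/a.png

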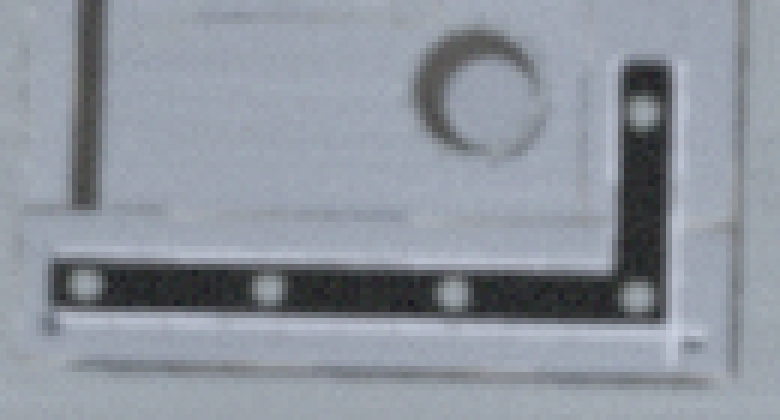

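View pics/b.png

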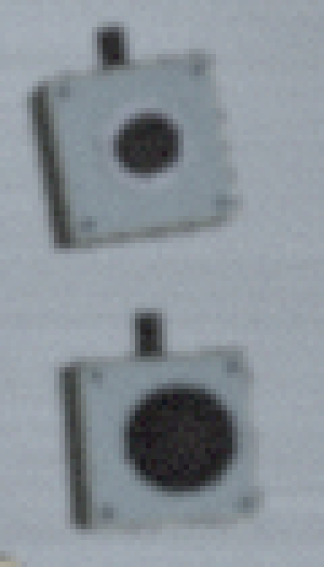

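```bash
cat > pts.py <<'E'
from h import *
import pickle
c=pickle.load(open("top.pkl","rb"))
P=[(85,286),(270,291),(453,293),(636,297),(643,112)]
R=np.array([unproj(c,204.58+u/6,204.58+v/6,100) for u,v in P])
F=unproj(c,429.6+147/5.4,179.6+144/5.4,55); Mu=unproj(c,429.6+181/5.4,179.6+438/5.4,68)
# rigid fit of the nominal L
N=np.array([[-70,105,100],[-70,35,100],[-70,-35,100],[-70,-105,100],[0,-105,100.]])
A=N[:,:2]-N[:,:2].mean(0);B=R[:,:2]-R[:,:2].mean(0);U,S,V=np.linalg.svd(A.T@B);Q=U@V
fit=A@Q+R[:,:2].mean(0)
E
python3 - <<'E'
from pts import *
print(R.round(1),fit.round(1),F,Mu); 
print(np.linalg.norm(np.diff(R[:,:2],axis=0),axis=1), np.linalg.norm(R,axis=1))
print([unproj(c,204.58+u/6,204.58+v/6)[2].round(1) for u,v in P],unproj(c,456.8,206.2),unproj(c,463.1,260.7))
s=np.linspace(0,1,2)
D=np.diag([1,-1,-1.])
for yaw in (0,.5,1,1.57,2.2,-.5,-1,-1.57):
    Z=np.array([[np.cos(yaw),-np.sin(yaw),0],[np.sin(yaw),np.cos(yaw),0],[0,0,1]])@D
    out=[]
    for p in [*fit,F[:2]]:
        q=inverse_kinematics([*p,93],Z); out.append(None if q is None else np.round(q,2)[[0,4,6]].tolist())
    print(yaw,out)
E
```

```text
[[479.  246.9 100. ]
 [477.5 176.3 100. ]
 [477.1 106.8 100. ]
 [476.   37.6 100. ]
 [545.9  35.5 100. ]] [[478.9 246.8]
 [477.9 176.8]
 [476.9 106.8]
 [475.9  36.8]
 [545.9  35.8]] [ 591.68467318 -302.04148116   55.        ] [ 463.82892251 -311.9861129    68.        ]
[70.65613031 69.51452411 69.19166798 69.95497374] [548.12008644 518.74470364 499.06221562 487.85603848 556.15849325]
[np.float64(99.9), np.float64(100.9), np.float64(100.7), np.float64(99.7), np.float64(100.5)] [ 591.88796857 -302.0746636    54.67795781] [ 463.88834983 -312.3661848    66.44904075]
0 [[-0.73, -0.2, -0.4], [-0.65, -0.24, -0.24], [-0.56, -0.28, -0.07], [-0.44, -0.31, 0.1], [-0.43, -0.34, 0.14], [0.08, -0.48, 0.77]]
0.5 [[-0.67, -0.11, 0.02], [-0.58, -0.14, 0.17], [-0.49, -0.19, 0.34], [-0.37, -0.22, 0.51], [-0.36, -0.25, 0.55], [0.11, -0.42, 1.22]]
1 [[-0.6, -0.02, 0.43], [-0.51, -0.05, 0.58], [-0.41, -0.09, 0.75], [-0.3, -0.12, 0.91], [-0.27, -0.13, 0.95], [0.2, -0.28, 1.61]]
1.57 [[-0.52, 0.08, 0.91], [-0.42, 0.06, 1.04], [-0.33, 0.01, 1.22], [-0.2, 0.0, 1.36], [-0.18, -0.0, 1.4], [0.3, -0.13, 2.06]]
2.2 [[-0.43, 0.2, 1.43], [-0.32, 0.19, 1.55], [-0.2, 0.17, 1.69], [-0.08, 0.14, 1.86], [-0.05, 0.15, 1.89], [0.9, 0.75, 2.02]]
-0.5 [[-0.81, -0.3, -0.8], [-0.72, -0.33, -0.65], [-0.63, -0.38, -0.47], [-0.5, -0.4, -0.31], [-0.49, -0.44, -0.27], [0.05, -0.53, 0.31]]
-1 [[-0.88, -0.41, -1.2], [-0.78, -0.42, -1.07], [-0.67, -0.44, -0.92], [-0.56, -0.49, -0.72], [-0.56, -0.54, -0.68], [0.02, -0.58, -0.15]]
-1.57 [[-0.95, -0.51, -1.68], [-0.84, -0.5, -1.56], [-0.71, -0.5, -1.43], [-0.57, -0.5, -1.28], [-0.56, -0.54, -1.24], [-0.01, -0.64, -0.68]]
```

```bash
python3 - <<'E'
from pts import *
D=np.diag([1,-1,-1.])
clamp()
movep([*fit[0],200],D); movel([*fit[0],120]); wait(.3)
s=read_state(); print(s["time"],s["eef_pos"],s["ft_force"],s["finger_gap"])
f0=np.mean([(wait(.02),read_state()["ft_force"])[1] for _ in range(10)],0); print(f0)
np.save("f0.npy",f0)
c2=camera("side"); cv2.imwrite("pics/hover.png",cv2.convertScaleAbs(cv2.resize(c2["image"][100:270,180:400],None,fx=3.5,fy=3.5),alpha=1.5))
movel([*fit[0],102],max_speed=40)
for z in (99,97,95,93):
    movel([*fit[0],z],max_speed=20); wait(.15); s=read_state(); print(s["time"],s["eef_pos"],s["ft_force"]-f0)
    if (s["ft_force"]-f0)[2]>4: break
E
```

```text
3.2667 [479.13374899 247.02435394 120.56352641] [ 0.09230784  0.23117635 -0.03672506] -0.06386599515175038
[-0.08835097 -0.049212    0.04200217]
4.5333 [479.09505779 246.89538907  99.14756449] [1.85885818 0.97879714 1.73531638]
4.9333 [478.98957991 246.85635812  97.03555384] [ 1.62014116 -0.08969887  2.11064046]
5.3333 [478.93082905 246.8484416   95.02887583] [1.55190576 1.30339283 3.36852255]
5.7333 [478.92304572 246.83154581  92.99563537] [0.87899191 0.79945078 3.9369299 ]
```

View pics/hover.png

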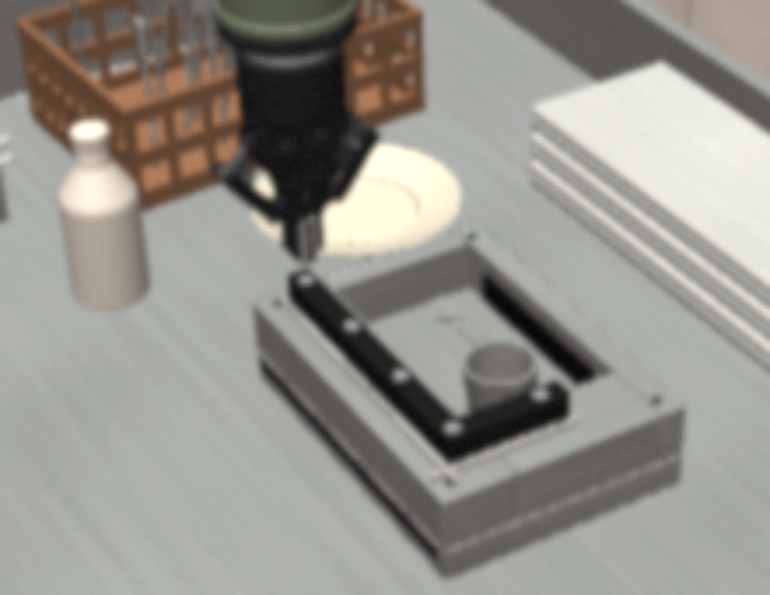

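The closed fingertips hovered right over the first rivet at crop (305,280). They now press about 6.5 mm with 3.9 N, which agrees with the spring data. Next I'll trace the edge.

```bash
python3 - <<'E'
from pts import *
f0=np.load("f0.npy"); wait(.2)
for a,b in zip(fit[:-1],fit[1:]):
    for p in ((a+b)/2,b):
        movel([*p,93],max_speed=40); wait(.2); s=read_state(); f=s["ft_force"]-f0
        print(round(s["time"],2),s["eef_pos"].round(1),f.round(2))
        if not 1.5<f[2]<6: print("ODD FORCE")
p=fit[4]; movel([*p,160],max_speed=80); wait(.2)
print(read_state()["time"]); c2=camera("side"); cv2.imwrite("pics/after.png",cv2.convertScaleAbs(c2["image"],alpha=1.4))
E
```

```text
7.16 [478.4 211.6  92.9] [ 1.06 -2.9   4.58]
8.38 [477.9 176.6  92.9] [ 1.35 -4.01  4.27]
9.61 [477.4 141.6  92.9] [ 0.11 -3.14  4.62]
10.83 [476.9 106.7  93. ] [ 0.3  -3.25  4.38]
12.06 [476.4  71.7  93. ] [ 0.   -3.63  2.81]
13.28 [475.9  36.7  93. ] [ 0.03 -3.38  4.51]
14.51 [511.3  36.3  93.2] [1.31 0.18 4.88]
15.73 [546.2  35.8  93.2] [ 2.65 -0.13  4.36]
16.9167
```

View pics/after.png

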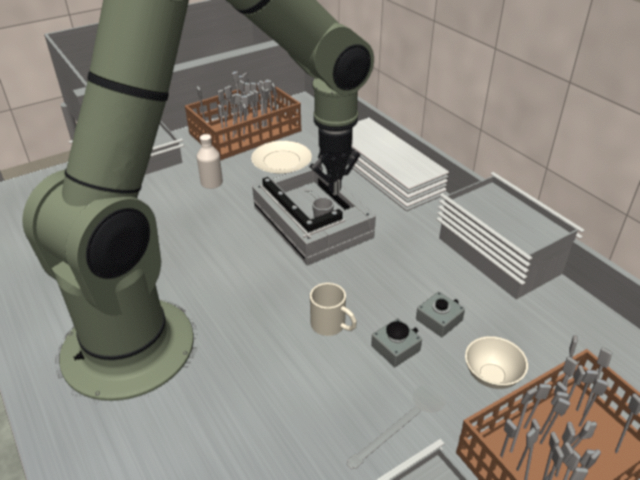

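The trace is finished, the edge is released and everything still stands where it was. The flat button is the far one, at (441,304) in the side view. I'll press it now.

```bash
python3 - <<'E'
from pts import *
D=np.diag([1,-1,-1.]); x,y=F[:2]
movel([*fit[4],200]); movep([x,y,180],D); movel([x,y,75]); wait(.3)
f0=np.mean([(wait(.02),read_state()["ft_force"])[1] for _ in range(10)],0)
c2=camera("side"); cv2.imwrite("pics/btn.png",cv2.convertScaleAbs(cv2.resize(c2["image"][200:380,300:540],None,fx=3,fy=3),alpha=1.4))
movel([x,y,57],max_speed=40)
for z in (54,52,50,49,48.5):
    movel([x,y,z],max_speed=20); wait(.2); s=read_state(); f=s["ft_force"]-f0; print(round(s["time"],2),s["eef_pos"].round(1),f.round(2))
    if f[2]>15: break
wait(.3)
movel([x,y,200],max_speed=100); wait(.5)
c=camera("top"); cv2.imwrite("pics/end.png",cv2.convertScaleAbs(c["image"],alpha=1.4)); print(read_state()["time"])
E
```

```text
21.14 [ 591.9 -302.2   54.2] [ 1.92 -1.45  3.84]
21.59 [ 591.8 -302.1   52.1] [ 2.47 -1.    4.11]
22.04 [ 591.7 -302.1   50.1] [ 2.9  -1.51  4.86]
22.49 [ 591.7 -302.1   49.1] [ 2.01 -0.77  5.33]
22.94 [ 591.8 -302.1   49.1] [1.000e-02 3.400e-01 1.231e+01]
25.4583
```

View pics/btn.png

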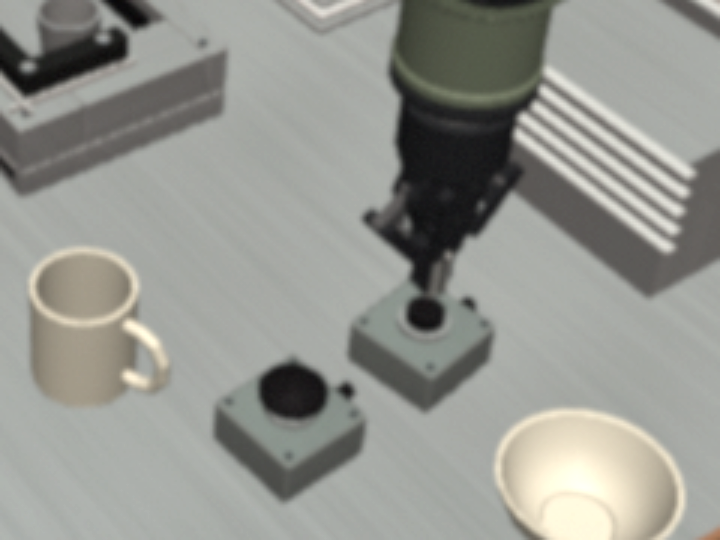

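View pics/end.png

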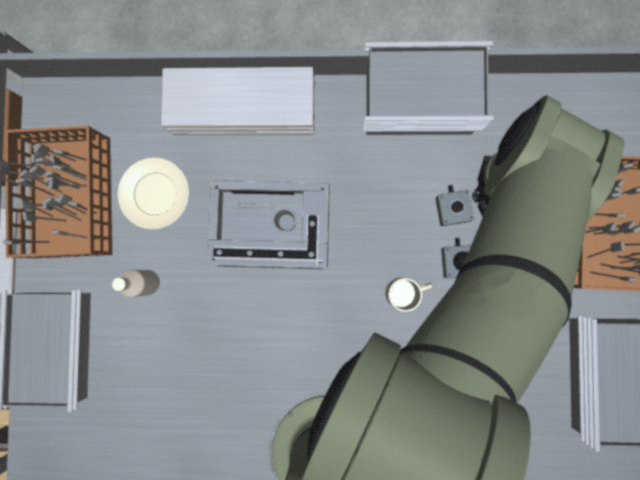

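The fingers pressed the flat disc at crop (427,312), and force rose sharply at its 6 mm stop. In the final top view the visible objects are unmoved and the tool is clear.

```bash
python3 -c "
from workcell import *
print(read_state()['ft_force']); print(finish_job())"
```

```text
[0.55816178 0.22912253 0.1462075 ]
the job is handed in; nothing more can be done
None
```

I traced the safety edge from rivet 0 round the corner to rivet 4, released it, pressed and let go of the flat reset button, and handed the job in at about 25.5 s. `finish_job()` gives no verdict, so I don't know the official result.

- **Edge trace:** I held the closed fingertips about 7 mm down. The vertical force read 2.8–4.9 N at the stops on and between the rivets, which fits a light press on the spring data. The rivet positions I measured matched the 70 mm L layout to within about 1 mm.
- **Reset button:** force was about 5 N as it went in and rose to 12 N at 49 mm height, which is its 6 mm stop. I then raised the arm to 200 mm.
- **Last checks:** the final tool force was near zero. The top picture showed the feeder, its cup, the mug, plate and sprayer unmoved. The arm hid the bowl and ladle there, but a side picture taken after the trace showed both in place. The arm never went near the mushroom button.
- **Disagreement:** the sideways force along the long leg was about 3–4 N towards the direction of travel, the opposite sign to plain friction drag. I did not look into it, because the vertical force stayed consistent.

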